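# Switch off the heat-mat key that was left on

## Task

On the bench switch box for the heated cat pens, one of the four identical push-on push-off keys has been left latched down, standing only slightly lower than the rest. Feel for it with light fingertip taps, as any key pushed home switches over, then press the latched one home and let it spring up. Leave the other three keys unswitched, pick nothing up and leave the things around the box where they stand.

Things in the scene. Friction and masses are not known exactly. Their poses are not given: they have to be found in the camera images.
- switch_box: Grey switch box screwed to the bench, 150 x 250 mm and 46 mm high at its flat front deck; a raised terminal housing 48 mm deep along its far side is 74 mm high. A short steel trunking 44 mm wide leaves the far side. Origin: centre of its underside on the bench; x points to its far side, y to the left along the key row, z up.
- key_place_1 (a point): Place of the key that is leftmost as the robot sees the row: the centre of the top face of a key that stands up, 61 mm above the bench. It is a point of the box and does not move with the key. Same orientation as the box. Places are 46 mm apart. The four keys are identical white square caps, 27.5 mm wide, in black collars 36 mm wide whose rims stand 49 mm above the bench. The top of the key that is latched is 4 mm lower than its place.
- key_place_2 (a point): Place of the key that is second from the left as the robot sees the row: the centre of the top face of a key that stands up, 61 mm above the bench. It is a point of the box and does not move with the key. Same orientation as the box.
- key_place_3 (a point): Place of the key that is third from the left as the robot sees the row: the centre of the top face of a key that stands up, 61 mm above the bench. It is a point of the box and does not move with the key. Same orientation as the box.
- key_place_4 (a point): Place of the key that is rightmost as the robot sees the row: the centre of the top face of a key that stands up, 61 mm above the bench. It is a point of the box and does not move with the key. Same orientation as the box.
- latched_key (a joint): Depth in m of the one key that starts latched; the value does not tell which of the four places it is in, which changes from start to start. 0.004 = latched, 0.008 = pressed home, 0 = up. It is a push-on push-off key that moves straight down: it hardly moves under a slow tap of less than about 3.5 N; pushed home (about 4 N to start, 5 N near the end, then a firm stop) and let go, it springs up to 0. Once up it does not latch again.
- free_key_1 (a joint): Depth in m of one of the three keys that start up; the value does not tell its place. 0 = up, 0.008 = pressed home. It moves straight down: it starts to give at about 2 N, is half-way at about 4 N and goes home at about 5 N. Let go short of home it springs back up; let go from home it stays latched at 0.004.
- free_key_2 (a joint): Depth in m of one of the three keys that start up; the value does not tell its place. 0 = up, 0.008 = pressed home. It moves straight down: it starts to give at about 2 N, is half-way at about 4 N and goes home at about 5 N. Let go short of home it springs back up; let go from home it stays latched at 0.004.
- free_key_3 (a joint): Depth in m of one of the three keys that start up; the value does not tell its place. 0 = up, 0.008 = pressed home. It moves straight down: it starts to give at about 2 N, is half-way at about 4 N and goes home at about 5 N. Let go short of home it springs back up; let go from home it stays latched at 0.004.
- tin_1: Flat food tin, orange band, 75 mm across, 38 mm high. Loose bystander. Origin: centre of its underside; z up.
- tin_2: Flat food tin, blue band, 75 mm across, 38 mm high. Loose bystander. Origin: centre of its underside; z up.
- pill_jar: Amber pill jar, 40 mm across, 55 mm high. Loose bystander. Origin: centre of its underside; z up.
- food_bowl: Steel food bowl, 130 mm across, 45 mm high. Loose bystander. Origin: centre of its underside; z up.
- litter_scoop: Green plastic litter scoop lying flat, 200 x 89 mm, 28 mm high; blade towards its x. Loose bystander. Origin: centre of its underside; z up.
- detergent_bottle: Blue detergent bottle, 68 mm across, 200 mm high. Loose bystander. Origin: centre of its underside; z up.
- brush: Flat cleaning brush with a wooden handle, lying, about 190 mm long along its x. Loose bystander. Origin: centre of its underside; z up.
- measuring_cup: Yellow measuring cup, 68 mm across, 75 mm high. Loose bystander. Origin: centre of its underside; z up.

How it is judged:
By the outcome, as a careful person would: the job done as asked, in the order asked, and still so for the second after the job is handed in, with the robot touching nothing.
It also fails if it takes over 45 s, if anything falls off the work surface, if the arm or the gripper's body presses on something with over 40 N, if the wrist force passes 120 N, or if a joint passes its speed limit or range.

## Robot

A 6-joint arm with a two-finger parallel gripper is mounted at the origin on the work surface. World frame = base frame: x ahead of the robot, y to its left, z up, the work surface at z = 0. Lengths are in m, angles in rad, forces in N, time in s.
With the tool pointing down it reaches from about 0.425 to 0.95 m from the base axis. Payload 3.5 kg.
Tool frame: the origin (TCP) lies midway between the tips of the shut fingers; the grasp point (between the pads) lies 19 mm behind it; z points along the fingers, y is the direction in which the jaws open and shut (so a half turn about z gives the same grasp; the last joint's range is limited). The gripper opens to 85 mm and grips with 20 to 120 N. Pads are 22 mm wide; open, the fingers measure 114 mm over their backs; the gripper's body (76 mm by 85 mm) begins 54 mm behind the grasp point. The pads swing forward as they close: fully open they stand 13 mm farther back than shut.
Start: joints at [0.972, 0.286, 1.577, -0, 1.279, -0.15], TCP at [0.293, 0.608, 0.231] pointing down, gripper open.
Joint ranges: [-2.77, 2.77], [-0.9, 2.22], [0.21, 2.48], [-1.53, 4.67], [0.24, 2.81], [-2.84, 2.84]. Speed limits (rad/s): [2.79, 2.79, 3.14, 3.14, 3.14, 3.14].

## Interface

Orientations are given as a unit quaternion [x, y, z, w].
In Python, from station import robot, grab_frame, finder gives the robot as it stands.
- The arm moves only by the tool jog_arm, never from a script. Its argument "moves" is a list that holds one entry, the list of rows, each a list of 7 numbers: the shift along the tool's x, y, z in cm, then the turn, a rotation vector about the tool's x, y, z in rad, then the opening, from -1 (shut) to 1 (fully open). A call has exactly 8 rows; each row shifts and turns the commanded pose from where the row before left it, along the tool's axes as they then stand; what a row does not reach is not made up. A row lasts 1/10 s, in which the tool goes at most 50 mm and 8.59 degrees, less where a joint would pass 70% of its speed; a pose out of reach is approached as far as the arm can. A call is refused whole if a number of a shift passes 5 or a number of a turn 0.15, either way. A call with a gripper value outside its range is refused whole. The fingers move at their own pace and stop on an object; "squeeze" is the grip in N (left out, the last holds). Time passes only in rows, so rows that do not move let the fingers close, or fill a call up. It gives the time, the measured TCP pose, the force and the opening at its end, in the units of the state.
- robot.read_state(): the state, without advancing time (a new reading comes with each control period).
- grab_frame(name): name is "scene" or "top" or "wrist"; returns a dict with "color" (384x512x3 uint8, blue, green, red), "fx", "fy", "cx", "cy" (pixels), "R" (3x3) and "t" (3): a world point X has camera coordinates R X + t; the wrist camera has in their place "tool_from_camera" (4x4, takes a point from camera to tool coordinates, whose origin is the TCP and whose axes are the flange's). Camera axes: x right, y down, z forward; pixel columns grow to the right and rows downward; lengths in m; the calibration is good to about 2 mm. A picture is of the moment at which its call begins: read the wrist's pose just before it. There is no depth.
- robot.close_job(): hands the job in, once; it reports no verdict.
Trained networks look in a picture, given as the dict that the camera call returned (one of the last four; its "shot" number tells which), for a name from the list of things; names that differ only in an ending like _2 or _b are one class to them, and where a whole thing is asked for, a point or a joint stands for the part that bears it (a point fixed in the world has none). Each returns a list of dicts, best first, with "confidence" (0 to 1); they miss things now and then, are a little off and sometimes report something else, mostly with a low value. They report only what shows in the picture. A call takes as long as a camera call.
- finder.spot_in(query, picture): "box" ([left, top, width, height] in pixels, round what is visible of it).
- finder.trace(query, picture): "region" (384x512 bool, what is visible of it) and "box" ([left, top, width, height] in pixels, round what is visible of it).
- finder.landmark_of(query, picture): "centre" ([column, row] in pixels: a listed point, or the origin of a listed thing).
The state is a dict: "clock": time; "joint_pos": joint angles; "qd": joint speeds; "joint_efforts": joint torques, N m; "tcp_pos": TCP position; "ee_rot": TCP orientation; "wrist_force": force on the tool from outside, world axes, zero at the start; "torque": the same for the moment, N m; "opening": opening from 0.0 (shut) to 1.0 (fully open).
Only numpy, scipy, OpenCV 4.12 (cv2) and the standard library are available. Lean on these libraries where they do the work, as an engineer would, in place of code of your own. Each camera call takes 0.05 s, during which the arm holds its last target. There are 200 camera calls.

## Working session

There is one attempt and no reset: what is moved stays moved. The work goes in short steps, Python scripts to look and compute and a tool call to move; the robot and the scene stay as the last step left them, time stands still between calls to the robot, and variables do not carry over. Pictures are saved under pics/ and viewed, about 8 in all and at most 12, crops included, and the job is handed in when it is done.

Besides the shell and the picture viewer there is one more tool, called after "Call:" as name(argument=value, ...) on one line, values as JSON. jog_arm: Moves the arm, as the interface text tells. Its arguments: {"type":"object","properties":{"moves":{"type":"array"},"squeeze":{"type":"number"}},"required":["moves"]}

```bash
mkdir -p pics; cat > h.py <<'E'
import numpy as np,cv2
from station import robot,grab_frame,finder
def ray(p,u):
    d=np.array([(u[0]-p['cx'])/p['fx'],(u[1]-p['cy'])/p['fy'],1.])
    R=np.array(p['R']);t=np.array(p['t']);return -R.T@t,R.T@d
def onz(p,u,z):
    c,d=ray(p,u);return c+d*(z-c[2])/d[2]
E
python3 - <<'E'
from h import *
s=robot.read_state();print(s)
for n in['top','scene']:
    p=grab_frame(n);cv2.imwrite(f'pics/{n}1.png',p['color'])
    for q,z in[('switch_box',0)]+[(f'key_place_{i}',.061) for i in(1,2,3,4)]:
        for r in finder.landmark_of(q,p)[:4]:print(n,q,r['confidence'],r['centre'],onz(p,r['centre'],z).round(4))
E
```

```text
{'clock': 0.0, 'joint_pos': array([ 9.71971878e-01,  2.87174754e-01,  1.57819069e+00, -2.35196290e-05,
        1.27863997e+00, -1.50025558e-01]), 'qd': array([ 0.0004463 ,  0.00027574, -0.00062211,  0.00084327,  0.00075592,
       -0.00047493]), 'joint_efforts': array([ 6.28937360e-04, -4.05983448e+01, -2.92621297e+01, -1.82575341e-04,
        5.84460067e-03, -2.39541464e-05]), 'tcp_pos': array([0.29248148, 0.60759418, 0.22993373]), 'ee_rot': array([ 2.22517428e-01,  9.74927966e-01, -1.12691936e-03, -4.30741813e-04]), 'wrist_force': array([ 0.22363007, -1.09854827, -0.92192121]), 'torque': array([0.04468005, 0.0323633 , 0.03168914]), 'opening': 1.0022412042957656}
top switch_box 0.88 [254.7, 186.3] [0.5628 0.1208 0.    ]
top key_place_1 0.95 [226.3, 185.9] [0.5551 0.1928 0.061 ]
top key_place_1 0.86 [283.4, 190.7] [0.5292 0.0527 0.061 ]
top key_place_1 0.84 [262.4, 191.2] [0.5329 0.1047 0.061 ]
top key_place_1 0.65 [246.4, 187.8] [0.5454 0.1434 0.061 ]
top key_place_2 0.95 [226.3, 185.9] [0.5551 0.1928 0.061 ]
top key_place_2 0.86 [283.4, 190.7] [0.5292 0.0527 0.061 ]
top key_place_2
[... 666 characters left out ...]
204.5] [0.5451 0.105  0.061 ]
scene key_place_1 0.75 [249.4, 218.3] [0.5628 0.1809 0.061 ]
scene key_place_1 0.66 [222.7, 193.7] [0.5299 0.0421 0.061 ]
scene key_place_2 0.84 [234.3, 204.5] [0.5451 0.105  0.061 ]
scene key_place_2 0.75 [249.4, 218.3] [0.5628 0.1809 0.061 ]
scene key_place_2 0.66 [222.7, 193.7] [0.5299 0.0421 0.061 ]
scene key_place_3 0.84 [234.3, 204.5] [0.5451 0.105  0.061 ]
scene key_place_3 0.75 [249.4, 218.3] [0.5628 0.1809 0.061 ]
scene key_place_3 0.66 [222.7, 193.7] [0.5299 0.0421 0.061 ]
scene key_place_4 0.84 [234.3, 204.5] [0.5451 0.105  0.061 ]
scene key_place_4 0.75 [249.4, 218.3] [0.5628 0.1809 0.061 ]
scene key_place_4 0.66 [222.7, 193.7] [0.5299 0.0421 0.061 ]
```

View pics/top1.png

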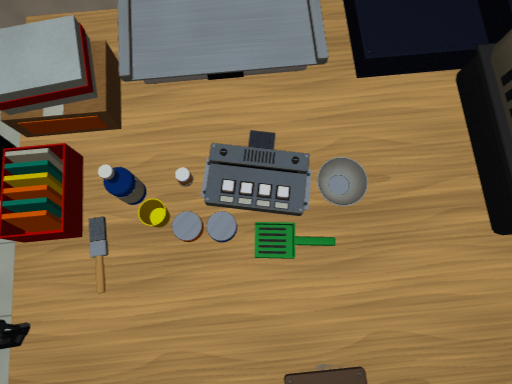

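View pics/scene1.png

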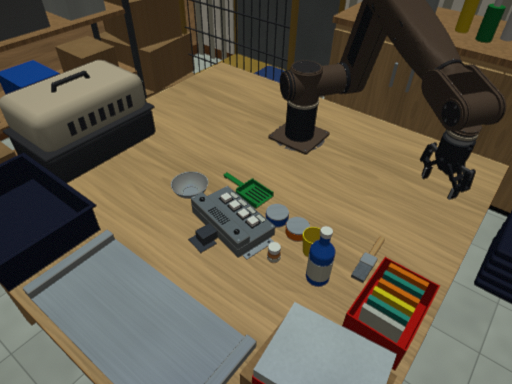

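Top view: the box's four white keys lie at about (228,186), (246,188), (264,190) and (283,192), with the scoop and tins in front of it, the bowl to its right and the jar to its left. The scene view agrees. I'll move above the box for a wrist look, with the fingers shut.

Call:
jog_arm(moves=[[[0,0,-1.5,0,0,-0.12,-1],[0,0,-1.5,0,0,-0.12,-1],[-2.8,-4,0,0,0,0,-1],[-2.8,-4,0,0,0,0,-1],[-2.8,-4,0,0,0,0,-1],[-2.8,-4,0,0,0,0,-1],[-2.8,-4,0,0,0,0,-1],[-2.8,-4,0,0,0,0,-1]]], squeeze=60)

```text
clock: 1.4
tcp_pos: [0.4078, 0.3368, 0.2617]
ee_rot: [0.104, 0.995, 0.0, 0.0]
wrist_force: [2.1, -0.0, 0.6]
opening: 0.0
```

Call:
jog_arm(moves=[[[-2.8,-4,0,0,0,0,-1],[-2.8,-4,0,0,0,0,-1],[-2.8,-4,0,0,0,0,-1],[-2.8,-4,0,0,0,0,-1],[-2.8,-4,0,0,0,0,-1],[0,0,0,0,0,0,-1],[0,0,0,0,0,0,-1],[0,0,0,0,0,0,-1]]])

```text
clock: 2.2
tcp_pos: [0.5026, 0.1146, 0.2613]
ee_rot: [0.104, 0.995, 0.0, -0.0]
wrist_force: [-0.5, 0.4, -0.1]
opening: 0.002
```

```bash
cat >> h.py <<'E'
from scipy.spatial.transform import Rotation as Ro
def wrist():
    s=robot.read_state();p=grab_frame('wrist')
    T=np.eye(4);T[:3,:3]=Ro.from_quat(s['ee_rot']).as_matrix();T[:3,3]=s['tcp_pos']
    W=T@np.array(p['tool_from_camera']);q=dict(p);q['R']=W[:3,:3].T;q['t']=-W[:3,:3].T@W[:3,3]
    return s,p,q
E
python3 - <<'E'
from h import *
s,p,q=wrist();cv2.imwrite('pics/w1.png',p['color'])
print(s['clock'],s['tcp_pos'],s['ee_rot'],s['opening'],s['wrist_force'],s['joint_pos'])
for r in finder.landmark_of('key_place_1',p):print(r['confidence'],r['centre'],onz(q,r['centre'],.061).round(4))
for r in finder.landmark_of('switch_box',p):print(r['confidence'],r['centre'],onz(q,r['centre'],0).round(4))
E
```

```text
2.2 [0.50259129 0.1146137  0.26133458] [ 1.03858892e-01  9.94592018e-01  1.87335565e-04 -1.14103924e-04] 0.0017490741970428172 [-0.5280061   0.42990775 -0.11492191] [ 2.70070637e-02 -9.33377759e-02  1.93080362e+00  4.15963417e-04
  1.30430412e+00 -1.33580580e+00]
0.94 [284.4, 201.1] [0.546  0.1424 0.061 ]
0.88 [320.7, 203.0] [0.558 0.187 0.061]
0.85 [210.7, 196.4] [0.5206 0.0527 0.061 ]
0.57 [264.3, 207.5] [ 0.5686  0.1135 -0.    ]
```

View pics/w1.png

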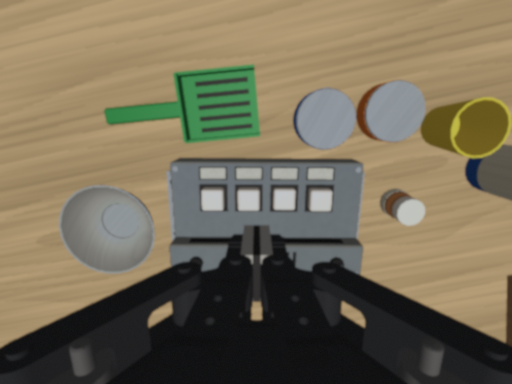

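Wrist view: the box is square to the tool, with white keys at about (212,199), (248,199), (284,199) and (320,200). The image's right is the robot's left. I'll take precise centroids from the white caps.

```bash
python3 - <<'E'
from h import *
s,p,q=wrist();im=p['color']
m=(im.min(2)>185).astype(np.uint8);m[:183]=0;m[218:]=0;m[:,:180]=0;m[:,350:]=0
n,l,st,c=cv2.connectedComponentsWithStats(m)
P=[]
for i in range(1,n):
    if st[i,4]>150:
        w=onz(q,c[i],.061);P.append(w[:2]);print(c[i].round(1),st[i],w.round(4))
P=np.array(sorted(P,key=lambda a:-a[1]));print(np.linalg.norm(np.diff(P,axis=0),axis=1))
R=Ro.from_quat(s['ee_rot']).as_matrix()
for a in P:print('tool shift cm',(R.T@(np.r_[a,.061]-s['tcp_pos'])*100).round(2))
d=P[0]-P[3];print('heading',np.arctan2(d[1],d[0]),'tool y',np.arctan2(R[1,1],R[0,1]))
print(s['wrist_force'])
E
```

```text
[211.5 200. ] [203 192  18  17 304] [0.5254 0.0531 0.061 ]
[247.5 200. ] [239 192  18  17 305] [0.5348 0.0977 0.061 ]
[283.5 199.9] [275 192  18  17 301] [0.544  0.1422 0.061 ]
[320.2 200.9] [312 193  18  17 296] [0.5548 0.1875 0.061 ]
[0.04653339 0.04545224 0.04556606]
tool shift cm [-3.64  8.14 20.03]
tool shift cm [-3.52  3.49 20.03]
tool shift cm [-3.52 -1.05 20.03]
tool shift cm [-3.52 -5.61 20.03]
heading 1.3555984543395654 tool y 1.364380349011968
[-1.26516121 -0.91406994 -0.03322768]
```

Call:
jog_arm(moves=[[[-1.8,4.05,2,0,0,0,-1],[-1.75,4.05,2,0,0,0,-1],[0,0,4,0,0,0,-1],[0,0,4,0,0,0,-1],[0,0,4,0,0,0,-1],[0,0,2.6,0,0,0,-1],[0,0,0,0,0,0,-1],[0,0,0,0,0,0,-1]]])

```text
clock: 3.2
tcp_pos: [0.5544, 0.1865, 0.0756]
ee_rot: [0.104, 0.995, -0.0, -0.0]
wrist_force: [-0.5, -1.1, 0.6]
opening: -0.002
```

```bash
cat >> h.py <<'E'
def feel(n=8):
    F=[];Z=[]
    for i in range(n):
        grab_frame('top');s=robot.read_state();F.append(s['wrist_force']);Z.append(s['tcp_pos'])
    print(s['clock'],'F',np.mean(F,0).round(2),'sd',np.std(F,0).round(2),'tcp',np.mean(Z,0).round(4))
E
python3 -c "
from h import *
feel()
p=grab_frame('scene');cv2.imwrite('pics/s2.png',cv2.resize(p['color'][160:280,170:330],None,fx=4,fy=4,interpolation=2))"
```

```text
3.6 F [ 0.14  0.07 -0.4 ] sd [0.34 0.52 0.46] tcp [0.5557 0.1862 0.0774]
```

View pics/s2.png

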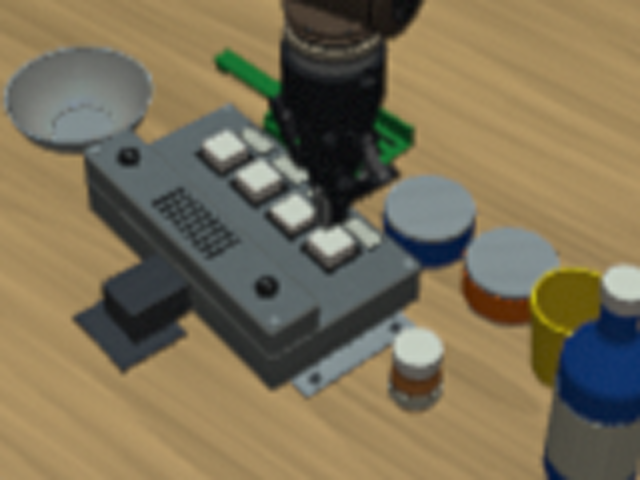

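The crop shows the fingertip hovering just above the leftmost key, which is at about (330,243). Everything around it is undisturbed. I'll check the z noise, then tap.

```bash
python3 -c "
from h import *
for i in range(3):
    grab_frame('top');s=robot.read_state();print(s['clock'],s['tcp_pos'].round(5),s['joint_pos'].round(5),s['wrist_force'].round(2))"
```

```text
3.7 [0.5547  0.18573 0.07586] [ 1.49730e-01  2.66730e-01  1.90888e+00  1.00000e-05  9.65160e-01
 -1.21210e+00] [ 1.    0.23 -0.07]
3.75 [0.55458 0.18573 0.07566] [ 1.49760e-01  2.66940e-01  1.90906e+00  3.00000e-05  9.65080e-01
 -1.21213e+00] [-0.46  0.14 -0.04]
3.8 [0.55447 0.18572 0.07545] [ 1.49780e-01  2.67220e-01  1.90916e+00  2.00000e-05  9.65070e-01
 -1.21216e+00] [ 0.32 -0.85  0.82]
```

Call:
jog_arm(moves=[[[0,0.15,0.3,0,0,0,-1],[0,0,0.3,0,0,0,-1],[0,0,0.25,0,0,0,-1],[0,0,0.2,0,0,0,-1],[0,0,0.2,0,0,0,-1],[0,0,0.15,0,0,0,-1],[0,0,0.1,0,0,0,-1],[0,0,0.1,0,0,0,-1]]])

```text
clock: 4.6
tcp_pos: [0.5547, 0.1872, 0.0596]
ee_rot: [0.104, 0.995, -0.0, -0.0]
wrist_force: [-2.5, -1.4, 3.1]
opening: -0.0
```

```bash
python3 -c "
from h import *
feel(6);feel(6)"
```

```text
4.9 F [-2.03 -0.42  2.61] sd [0.59 0.4  0.64] tcp [0.5547 0.1872 0.0595]
5.2 F [-1.96 -0.42  2.81] sd [0.23 0.58 0.48] tcp [0.5547 0.1872 0.0594]
```

Key 1 gives 2.7 N at z = 59.5 mm, so it seems to stand up. Next is key 2.

Call:
jog_arm(moves=[[[0,0,-0.7,0,0,0,-1],[0,0,-0.8,0,0,0,-1],[0,-1.2,0,0,0,0,-1],[0.05,-1.4,0,0,0,0,-1],[0,-1.2,0,0,0,0,-1],[0,-0.8,0,0,0,0,-1],[0,0,0.4,0,0,0,-1],[0,0,0.3,0,0,0,-1]]])

```text
clock: 6.0
tcp_pos: [0.5446, 0.1419, 0.0669]
ee_rot: [0.105, 0.995, 0.0, -0.0]
wrist_force: [0.6, -0.1, -0.3]
opening: 0.002
```

Call:
jog_arm(moves=[[[0,0,0.2,0,0,0,-1],[0,0,0.2,0,0,0,-1],[0,0,0.15,0,0,0,-1],[0,0,0.1,0,0,0,-1],[0,0,0.1,0,0,0,-1],[0,0,0.05,0,0,0,-1],[0,0,0,0,0,0,-1],[0,0,0,0,0,0,-1]]])

```text
clock: 6.8
tcp_pos: [0.5448, 0.1423, 0.0594]
ee_rot: [0.104, 0.995, 0.0, 0.0]
wrist_force: [0.1, 0.2, -0.1]
opening: 0.001
```

```bash
python3 -c "
from h import *
feel(6)"
```

```text
7.1 F [ 0.42 -0.51  0.65] sd [0.45 0.53 0.22] tcp [0.5448 0.1423 0.0594]
```

No contact at key 2 at that height. I'll tap keys 3 and 4 before pressing.

Call:
jog_arm(moves=[[[0,0,-0.7,0,0,0,-1],[0,0,-0.8,0,0,0,-1],[0,-1.2,0,0,0,0,-1],[0,-1.4,0,0,0,0,-1],[0,-1.2,0,0,0,0,-1],[0,-0.8,0,0,0,0,-1],[0,0,0.4,0,0,0,-1],[0,0,0.3,0,0,0,-1]]])

```text
clock: 7.9
tcp_pos: [0.535, 0.0969, 0.0669]
ee_rot: [0.105, 0.995, 0.0, -0.0]
wrist_force: [-0.4, 0.3, 0.1]
opening: 0.002
```

Call:
jog_arm(moves=[[[0,0,0.2,0,0,0,-1],[0,0,0.2,0,0,0,-1],[0,0,0.15,0,0,0,-1],[0,0,0.1,0,0,0,-1],[0,0,0.1,0,0,0,-1],[0,0,0.05,0,0,0,-1],[0,0,0,0,0,0,-1],[0,0,0,0,0,0,-1]]])

```text
clock: 8.7
tcp_pos: [0.5352, 0.0975, 0.0595]
ee_rot: [0.104, 0.995, 0.0, -0.0]
wrist_force: [-2.6, 1.0, 3.0]
opening: 0.001
```

```bash
python3 -c "
from h import *
feel(6)"
```

```text
9.0 F [-1.33  1.57  2.51] sd [0.4  0.53 0.39] tcp [0.5353 0.0975 0.0595]
```

Call:
jog_arm(moves=[[[0,0,-0.7,0,0,0,-1],[0,0,-0.8,0,0,0,-1],[0,-1.2,0,0,0,0,-1],[0,-1.4,0,0,0,0,-1],[0,-1.2,0,0,0,0,-1],[0,-0.8,0,0,0,0,-1],[0,0,0.4,0,0,0,-1],[0,0,0.3,0,0,0,-1]]])

```text
clock: 9.8
tcp_pos: [0.5255, 0.0519, 0.0668]
ee_rot: [0.105, 0.994, 0.0, -0.0]
wrist_force: [-0.3, -0.0, -0.1]
opening: 0.005
```

Call:
jog_arm(moves=[[[0,0,0.2,0,0,0,-1],[0,0,0.2,0,0,0,-1],[0,0,0.15,0,0,0,-1],[0,0,0.1,0,0,0,-1],[0,0,0.1,0,0,0,-1],[0,0,0.05,0,0,0,-1],[0,0,0,0,0,0,-1],[0,0,0,0,0,0,-1]]])

```text
clock: 10.6
tcp_pos: [0.5257, 0.0525, 0.0595]
ee_rot: [0.104, 0.995, 0.0, -0.0]
wrist_force: [-0.2, 1.7, 2.3]
opening: -0.0
```

```bash
python3 -c "
from h import *
feel(6)"
```

```text
10.9 F [-1.7   1.71  2.67] sd [0.53 0.36 0.52] tcp [0.5258 0.0524 0.0595]
```

Keys 1, 3 and 4 each give 2.5–2.8 N, and key 2 none, so key 2 is the latched one. I'll go back and press it home slowly.

Call:
jog_arm(moves=[[[0,0,-0.7,0,0,0,-1],[0,0,-0.8,0,0,0,-1],[0,1.5,0,0,0,0,-1],[0,2.2,0,0,0,0,-1],[0,2.2,0,0,0,0,-1],[0,1.9,0,0,0,0,-1],[0,1.4,0,0,0,0,-1],[0,0,0,0,0,0,-1]]])

```text
clock: 11.7
tcp_pos: [0.545, 0.1441, 0.0744]
ee_rot: [0.103, 0.995, 0.0, 0.0]
wrist_force: [-0.5, -0.5, -0.2]
opening: 0.0
```

Call:
jog_arm(moves=[[[0,0,0.4,0,0,0,-1],[0,0,0.4,0,0,0,-1],[0,0,0.4,0,0,0,-1],[0,0,0.3,0,0,0,-1],[0,0,0.2,0,0,0,-1],[0,0,0.1,0,0,0,-1],[0,0,0.1,0,0,0,-1],[0,0,0,0,0,0,-1]]])

```text
clock: 12.5
tcp_pos: [0.5446, 0.142, 0.0556]
ee_rot: [0.104, 0.995, -0.0, -0.0]
wrist_force: [-3.0, -1.6, 3.9]
opening: -0.003
```

```bash
python3 -c "
from h import *
feel(6)"
```

```text
12.8 F [-2.63 -2.56  4.25] sd [0.59 0.84 0.84] tcp [0.5448 0.1421 0.0556]
```

Contact is at latched height, 4.2 N at 55.6 mm, as expected. I'll press on to home, where the stop is at 53 mm.

Call:
jog_arm(moves=[[[0,0,0.1,0,0,0,-1],[0,0,0.1,0,0,0,-1],[0,0,0.1,0,0,0,-1],[0,0,0.05,0,0,0,-1],[0,0,0.05,0,0,0,-1],[0,0,0,0,0,0,-1],[0,0,0,0,0,0,-1],[0,0,0,0,0,0,-1]]])

```text
clock: 13.6
tcp_pos: [0.5451, 0.1423, 0.0531]
ee_rot: [0.104, 0.995, -0.0, -0.0]
wrist_force: [-6.7, -3.1, 12.9]
opening: 0.004
```

```bash
python3 -c "
from h import *
feel(5)"
```

```text
13.85 F [-6.3  -3.39 13.35] sd [0.35 0.48 0.41] tcp [0.5451 0.1423 0.0531]
```

It is at the firm stop: 53.1 mm and 13 N. I'll lift, then tap again lightly to verify that it has sprung up.

Call:
jog_arm(moves=[[[0,0,-0.5,0,0,0,-1],[0,0,-0.7,0,0,0,-1],[0,0,-0.9,0,0,0,-1],[0,0,0,0,0,0,-1],[0,0,0,0,0,0,-1],[0,0,0.6,0,0,0,-1],[0,0,0.4,0,0,0,-1],[0,0,0.2,0,0,0,-1]]])

```text
clock: 14.65
tcp_pos: [0.5442, 0.1424, 0.0596]
ee_rot: [0.104, 0.995, -0.0, -0.001]
wrist_force: [-1.8, 0.4, 4.5]
opening: -0.001
```

Call:
jog_arm(moves=[[[0,0,0.1,0,0,0,-1],[0,0,0.1,0,0,0,-1],[0,0,0,0,0,0,-1],[0,0,0,0,0,0,-1],[0,0,0,0,0,0,-1],[0,0,0,0,0,0,-1],[0,0,0,0,0,0,-1],[0,0,0,0,0,0,-1]]])

```text
clock: 15.45
tcp_pos: [0.5442, 0.1424, 0.0585]
ee_rot: [0.104, 0.995, -0.0, -0.001]
wrist_force: [-4.1, 0.1, 5.5]
opening: 0.002
```

```bash
python3 -c "
from h import *
feel(5)"
```

```text
15.7 F [-3.97  0.16  4.78] sd [0.32 0.43 0.5 ] tcp [0.5442 0.1424 0.0585]
```

Key 2 now meets the tip at full height, so it is up. I'll retreat and look once more.

Call:
jog_arm(moves=[[[0,0,-1,0,0,0,-1],[0,0,-3,0,0,0,-1],[0,0,-4,0,0,0,-1],[0,0,-4,0,0,0,-1],[0,0,-4,0,0,0,-1],[0,0,-2,0,0,0,-1],[0,0,0,0,0,0,-1],[0,0,0,0,0,0,-1]]])

```text
clock: 16.5
tcp_pos: [0.5446, 0.1422, 0.2379]
ee_rot: [0.104, 0.995, 0.0, 0.0]
wrist_force: [-0.5, -0.4, -1.1]
opening: -0.0
```

```bash
python3 -c "
from h import *
feel(3)
p=grab_frame('scene');cv2.imwrite('pics/s3.png',cv2.resize(p['color'][160:280,170:330],None,fx=4,fy=4,interpolation=2))"
```

```text
16.65 F [-0.13  0.45 -0.35] sd [0.42 0.52 0.29] tcp [0.5437 0.1422 0.236 ]
```

View pics/s3.png

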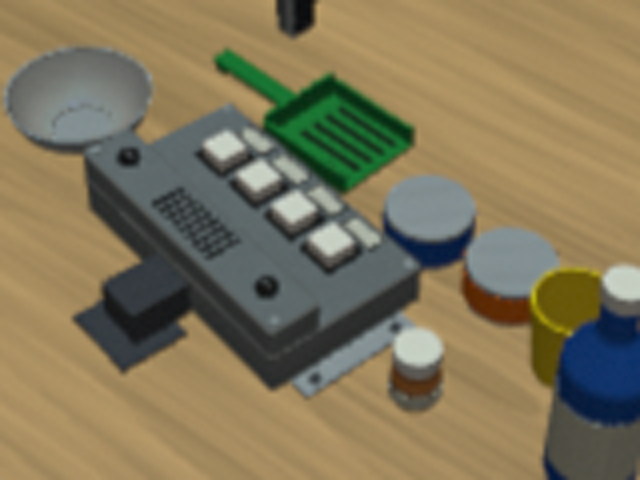

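The crop shows all four keys, at (225,150), (258,180), (295,212) and (330,243), looking equally high. The bystanders are where they were, and the gripper is clear above at (295,10).

```bash
python3 -c "
from h import *
print(robot.close_job())"
```

```text
the job is handed in; nothing more can be done
None
```

The latched key was the second from the left. I pressed it home, it sprang back up, and I handed the job in at about 17 s on the robot's clock.

- **Finding it:** I tapped each key lightly down to a height of 59.5 mm. Keys 1, 3 and 4 pushed back with 2.5–2.8 N. Key 2 gave about 0.6 N, which is within the sensor noise.
- **Pressing it:** Key 2 was down at latched height (4.2 N at 55.6 mm) and reached its firm stop at 53.1 mm with 13 N.
- **Last checks:** A second tap on key 2 met it at full height, with 4.8 N at 58.5 mm. That is firmer than the first taps, but it went about 1 mm deeper. After I backed off, the force was near zero. The last picture shows all four keys level and the things around the box where they were. I did not tap keys 1, 3 and 4 again after the press, but no tap on them went deeper than about 1.5 mm.

No checks failed or disagreed.

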